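Assemble the bayonet grain sieve in the pottery

ROBOT

A 6-joint arm with a two-finger parallel gripper is mounted at the origin on the work surface. World frame = base frame: x ahead of the robot, y to its left, z up, the work surface at z = 0. Lengths are in m, angles in rad, forces in N, time in s.
With the tool pointing down it reaches from about 0.225 to 0.875 m from the base axis. Payload 3.4 kg.
Tool frame: the origin (TCP) lies between the finger pads; the fingertips stand ctrl.finger_overhang ahead of it and the grasp point (between the pads) lies 6 mm ahead of it (ctrl.finger_overhang is the distance from the TCP to the fingertips, in m); z points along the fingers, y is the line along which they close (so a half turn about z gives the same grasp; the last joint's range is limited). The gripper opens to 85 mm and grips with 20 to 120 N. Pads are 22 mm wide; open, the fingers measure 114 mm over their backs; the gripper's body (76 mm by 85 mm) begins 54 mm behind the grasp point. The pads swing forward as they close: fully open they stand 13 mm farther back than shut.
Start: joints at [1.138, 0.276, 1.505, -0, 1.361, -0.121], TCP at [0.176, 0.547, 0.256] pointing down, gripper open.
Joint ranges: [-2.89, 2.89], [-0.75, 2.08], [0.22, 2.7], [-1.18, 4.32], [0.11, 2.71], [-2.7, 2.7]. Speed limits (rad/s): [2.57, 2.57, 3.14, 3.14, 3.14, 3.14].

INTERFACE

Orientations are given as a 3x3 rotation matrix whose columns are the frame's x, y, z axes.
In Python, from cell import ctrl, optics gives the robot as it stands.
- The arm moves only by the tool drive_tool, never from a script. Its argument "moves" is a list that holds one entry, the list of rows, each a list of 7 numbers: the shift along the world's x, y, z in units of 0.02 m (1.0 is 0.02 m), then the turn, a rotation vector about the world's x, y, z in units of 8 degrees (1.0 is 8 degrees), then the closure, from -1 (fully open) to 1 (shut). In form: [[[x, y, z, ax, ay, az, fingers], ...]]. A call has 1 to 20 rows; each row shifts and turns the commanded pose from where the row before left it; what a row does not reach is not made up. A row lasts 1/8 s, in which the tool goes at most 62.5 mm and 10.7 degrees, less where a joint would pass 70% of its speed; a pose out of reach is approached as far as the arm can. A call with a number of a shift or a turn outside -1 to 1 is refused whole. A call with a gripper value outside its range is refused whole. The fingers move at their own pace and stop on an object; the grip force is fixed at half the most. Time passes only in rows, so rows that do not move let the fingers close. It gives the time, the measured TCP pose, the force, the opening and the grip force at its end, in the units of the state.
- ctrl.sense(): the state, without advancing time (a new reading comes with each control period).
- optics.get_image(name): name is "scene" or "top" or "wrist"; returns the picture (420x560x3 uint8, red, green, blue); there is no depth.
- optics.camera_info(name): a dict with "camera_matrix" (3x3 intrinsics, pixels), "origin" and "attitude" of the camera in the world. Camera axes: x right, y up, looking along -z (the intrinsics and any distortion apply to the point x, -y, -z); pixel columns grow to the right and rows downward; lengths in m; the calibration is good to about 2 mm. A picture is of the moment at which its call begins: read the wrist's pose just before it. camera_info takes no time and is no camera call; for the wrist camera it gives the pose at the moment of the call.
- ctrl.job_done(): hands the job in; it is judged then, once.
Trained networks look in the newest picture that a camera, given by its name, has taken for a name from the list of things; names that differ only in an ending like _2 or _b are one class to them, and where a whole thing is asked for, a point or a joint stands for the part that bears it (a point fixed in the world has none). Each returns a list of dicts, best first, with "p" (0 to 1); they miss things now and then, are a little off and sometimes report something else, mostly with a low value. They report only what shows in the picture. A call takes as long as a camera call.
- optics.outline_of(camera, label): "mask" (420x560 bool, what is visible of it) and "at" ([column, row] in pixels, amid what is visible of it).
The state is a dict: "t": time; "q": joint angles; "dq": joint speeds; "joint_efforts": joint torques, N m; "eef_pos": TCP position; "tool_rot": TCP orientation; "ft_force": force on the tool from outside, world axes, zero at the start; "moment": the same for the moment, N m; "finger_gap": opening from 0.0 (shut) to 1.0 (fully open); "gripper_force": force on a finger pad.
Only numpy, scipy, OpenCV 4.12 (cv2) and the standard library are available. Lean on these libraries where they do the work, as an engineer would, in place of code of your own. Each camera call takes 0.05 s, during which the arm holds its last target. There are 200 camera calls.

TASK

Put the little grain sieve together on its receiver: set the open sieve section on the receiver and lock it by turning it clockwise (seen from above) as far as it goes, then set the lid on the section and lock that clockwise in the same way, so that both sit fully home and upright. The receiver's collar may have been clamped slightly turned, so feel for where the lugs drop in. Leave the terracotta pot, the bowl and the glaze jar standing where they are.

Things in the scene. Friction and masses are not known exactly. Their poses are not given: they have to be found in the camera images.
- receiver_top (a point): Centre of the top rim of the receiver, a steel cup 60 mm across fixed on a 100 x 100 mm wooden plate; rim 54 mm above the table, z up. Its mouth is a bayonet socket: bore 45 mm between two inward brass ledges 4 mm thick, with two opposite slots 10.5 mm wide. A locked part's lugs lie on this frame's +-x; see receiver for where the slots are.
- receiver: The receiver (origin under its plate, axes as receiver_top). Its slots are nominally 75 degrees counter-clockwise (seen from above) of its +-x axes, but its collar is clamped up to 14 degrees off either way, which this pose does not show: see or feel the slots. From slot to stop the lugs turn 75 degrees clockwise. The collar does not move.
- section_mid (a point): Centre (half-way up) of the loose sieve section: open upright steel tube, 58.5 mm high, 0.2 kg. Plain round body 60 mm across, 44 mm high, gripped at any yaw (its middle is 7 mm above this point), on a plug (see lid) with lugs on this frame's +-x. Shoulder (body's underside) 14.75 mm below this point, top rim 29.25 mm above.
- section: The sieve section, origin at the centre of its plug's end, z up. Its top rim, 58.5 mm up, is a bayonet socket like the receiver's, with slots exactly 75 degrees counter-clockwise of its +-x axes and stops on +-x. Lugs enter a slot within 3 degrees either way; elsewhere they ride on the ledges, 9.5 mm too high. Turn only when the shoulder is down on the rim.
- lid_mid (a point): Centre (half-way up) of the loose lid, 54.5 mm high, 0.18 kg, upright: plug (end 27.25 mm below this point), steel disc 60 mm across and 8 mm thick (underside, its shoulder, 12.75 mm below this point) with two low ridges on top in line with the lugs, and a round dark wooden knob 36 mm across, 32 mm high, gripped at any yaw about 19 mm above this point.
- lid: The lid, origin at the centre of its plug's end, z up. Its plug, the same as the section's: 41.6 mm across, 14.5 mm long, nose tapered over 3 mm, with two lugs 8 mm wide and 4 mm high on the +-x axes, reaching 25.5 mm from the axis, their undersides 5 mm above the plug's end.
- pot: Bystander: terracotta cup, 68 mm across, 70 mm high; origin at the centre of its underside.
- glaze_jar: Bystander: closed amber glass jar, 60 mm across, 85 mm high; origin at the centre of its underside.
- bowl: Bystander: blue ceramic bowl, 96 mm across, 42 mm high; origin at the centre of its underside.

How it is judged:
By the outcome, as a careful person would: the job done as asked, in the order asked, and still so for the second after the job is handed in, with the robot touching nothing.
It also fails if it takes over 72 s, if anything falls off the work surface, if the arm or the gripper's body presses on something with over 40 N, if the wrist force passes 120 N, or if a joint passes its speed limit or range.

## Working session

There is one attempt and no reset: what is moved stays moved. The work goes in short steps, Python scripts to look and compute and a tool call to move; the robot and the scene stay as the last step left them, time stands still between calls to the robot, and variables do not carry over. Pictures are saved under pics/ and viewed, at most 10 in all, crops included, and the job is handed in when it is done.

Besides the shell and the picture viewer there is one more tool, called after ">>>" by a JSON object that holds its "op" and its "data", one argument or row to a line. drive_tool: Moves the arm, as the interface text tells. Its arguments: {"type":"object","properties":{"moves":{"type":"array","items":{"type":"array","items":{"type":"array","items":{"type":"number"}}}}},"required":["moves"]}

```bash
ls; mkdir -p pics; cat > h.py <<'E'
import numpy as np, cv2, sys
from cell import ctrl, optics
def ray(cam,px,info=None):
    i=info or optics.camera_info(cam); K=np.array(i["camera_matrix"]); 
    d=np.linalg.inv(K)@np.array([px[0],px[1],1.]); d=np.array([d[0],-d[1],-d[2]])
    return np.array(i["origin"]), np.array(i["attitude"])@d
def at_z(cam,px,z,info=None):
    o,d=ray(cam,px,info); return o+d*(z-o[2])/d[2]
def proj(cam,p,info=None):
    i=info or optics.camera_info(cam); c=np.array(i["attitude"]).T@(np.array(p)-np.array(i["origin"]))
    v=np.array(i["camera_matrix"])@np.array([c[0],-c[1],-c[2]]); return v[:2]/v[2]
def save(cam,name):
    im=optics.get_image(cam); cv2.imwrite(f"pics/{name}.png",im[:,:,::-1]); return im
E
python3 - <<'E'
from h import *
s=ctrl.sense(); print({k:np.round(v,3) for k,v in s.items()}, ctrl.finger_overhang)
a=save("scene","s0"); b=save("top","t0")
for c in("scene","top"):
    i=optics.camera_info(c); print(c,{k:np.round(v,3).tolist() if not isinstance(v,str) else v for k,v in i.items()})
    for l in("receiver","section","lid","pot","glaze_jar","bowl"):
        for r in optics.outline_of(c,l)[:2]:
            m=r["mask"]; ys,xs=np.where(m); print(c,l,round(r["p"],2),np.round(r["at"],1),m.sum(),xs.min(),xs.max(),ys.min(),ys.max(),np.round(at_z(c,r["at"],.06),3))
cv2.imwrite("pics/c0.png",cv2.resize(np.hstack([a,b])[:,:,::-1],(800,300)))
print(ctrl.sense()["t"])
E
```

```text
pics
{'t': np.float64(0.0), 'q': array([ 1.138,  0.277,  1.506, -0.   ,  1.361, -0.121]), 'dq': array([-0.001,  0.001, -0.   ,  0.   , -0.   ,  0.   ]), 'joint_efforts': array([ 2.0000e-03, -4.1678e+01, -2.4581e+01,  0.0000e+00,  1.1000e-02,
       -0.0000e+00]), 'eef_pos': array([0.176, 0.547, 0.255]), 'tool_rot': array([[-0.952,  0.307, -0.001],
       [ 0.307,  0.952, -0.002],
       [ 0.   , -0.002, -1.   ]]), 'ft_force': array([ 0.28 , -0.376,  0.016]), 'moment': array([ 0.041, -0.021, -0.015]), 'gripper_force': np.float64(0.0), 'finger_gap': np.float64(0.998)} 0.025
scene {'camera_matrix': [[392.057, 0.0, 274.944], [0.0, 392.057, 206.891], [0.0, 0.0, 1.0]], 'origin': [1.06, 0.041, 0.618], 'attitude': [[-0.063, -0.763, 0.644], [0.998, -0.041, 0.05], [-0.012, 0.646, 0.764]]}
scene receiver 0.74 [268.8 205.3] 2142 237 298 181 233 [ 0.587 -0.007  0.06 ]
scene receiver 0.26 [155.2 255.9] 1679 136 179 233 286 [ 0.709 -0.191  0.06 ]
scene section 0.86 [172.1 188.8] 988 153 187 171 208 [ 0.555 -0.198  0.06 ]
scene lid 0.96 [392.7 209.8] 751 377 407 189 220 [0.585 0.222 0.06 ]
scene pot
[... 216 characters left out ...]
'camera_matrix': [[478.261, 0.0, 284.083], [0.0, 478.261, 202.321], [0.0, 0.0, 1.0]], 'origin': [0.46, -0.003, 1.133], 'attitude': [[0.006, 0.989, -0.147], [-1.0, 0.008, 0.009], [0.01, 0.147, 0.989]]}
top receiver 0.87 [282.5 237.4] 1810 259 312 208 262 [ 0.539 -0.01   0.06 ]
top section 0.8 [369.5 244. ] 626 356 385 227 253 [ 0.526 -0.205  0.06 ]
top lid 0.84 [179.3 235.2] 604 165 193 223 249 [0.543 0.221 0.06 ]
top pot 0.86 [201.1 168. ] 742 185 215 154 184 [0.697 0.177 0.06 ]
top glaze_jar 0.58 [361.1 166.7] 671 346 375 152 182 [ 0.703 -0.189  0.06 ]
top bowl 0.97 [275.7 143.7] 1298 257 297 126 164 [0.756 0.007 0.06 ]
top bowl 0.66 [178.4 233.6] 512 165 191 223 247 [0.546 0.223 0.06 ]
0.7
```

View pics/c0.png

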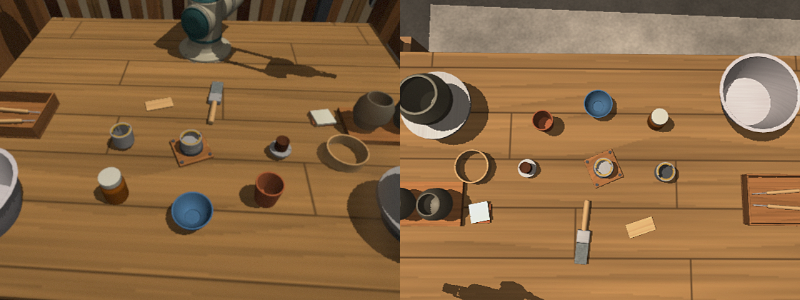

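```bash
python3 - <<'E'
from h import *
s=ctrl.sense(); i=optics.camera_info("wrist"); R=np.array(s["tool_rot"]); print(i["camera_matrix"]); print("cam in tool",R.T@(np.array(i["origin"])-s["eef_pos"])); print(np.round(R.T@np.array(i["attitude"]),3))
print(i.keys())
E
```

```text
[[374.96332488   0.         277.33377175]
 [  0.         374.96332488 208.23931844]
 [  0.           0.           1.        ]]
cam in tool [ 6.87039460e-02 -5.04084156e-05 -1.18557466e-01]
[[ 0.001  0.963  0.268]
 [ 1.    -0.    -0.001]
 [-0.001  0.268 -0.963]]
dict_keys(['camera_matrix', 'origin', 'attitude'])
```

>>> {"op": "drive_tool", "data": {
  "moves": [
    [[0.97, -0.86, -0.1, 0, 0, 0, -1], [0.97, -0.86, -0.1, 0, 0, 0, -1], [0.97, -0.86, -0.1, 0, 0, 0, -1], [0.97, -0.86, -0.1, 0, 0, 0, -1], [0.97, -0.86, -0.1, 0, 0, 0, -1], [0.97, -0.86, -0.1, 0, 0, 0, -1], [0.97, -0.86, -0.1, 0, 0, 0, -1], [0.97, -0.86, -0.1, 0, 0, 0, -1], [0.97, -0.86, -0.1, 0, 0, 0, -1], [0.97, -0.86, -0.1, 0, 0, 0, -1], [0.97, -0.86, -0.1, 0, 0, 0, -1], [0.97, -0.86, -0.1, 0, 0, 0, -1], [0.97, -0.86, -0.1, 0, 0, 0, -1], [0.97, -0.86, -0.1, 0, 0, 0, -1], [0.97, -0.86, -0.1, 0, 0, 0, -1], [0.97, -0.86, -0.1, 0, 0, 0, -1], [0.97, -0.86, -0.1, 0, 0, 0, -1], [0.97, -0.86, -0.1, 0, 0, 0, -1], [0.97, -0.86, -0.1, 0, 0, 0, -1], [0, 0, 0, 0, 0, 0, -1]]
  ]
}}

```text
t: 3.2
eef_pos: [0.5462, 0.2194, 0.218]
tool_rot: [[-0.951, 0.309, 0.0], [0.309, 0.951, -0.0], [-0.0, -0.0, -1.0]]
ft_force: [0.0, 0.1, 0.9]
finger_gap: 1.0
gripper_force: 0.0
```

```bash
python3 - <<'E'
from h import *
s=ctrl.sense(); i=optics.camera_info("wrist"); print(s["t"],s["eef_pos"],np.round(i["origin"],4).tolist(),np.round(i["attitude"],5).tolist())
save("wrist","lid1")
import json; json.dump({k:np.array(v).tolist() for k,v in i.items()},open("lid1.json","w"))
for l in("lid","receiver"):
  for r in optics.outline_of("wrist",l)[:2]:
    m=r["mask"]; ys,xs=np.where(m); print(l,r["p"],r["at"],m.sum(),xs.min(),xs.max(),ys.min(),ys.max(),at_z("wrist",r["at"],.05,i))
E
```

```text
3.2 [0.54618517 0.21941719 0.21800368] [0.4808, 0.2406, 0.3365] [[0.3083, -0.9164, -0.25529], [0.95129, 0.29719, 0.082], [0.00073, -0.26813, 0.96338]]
lid 0.56 [297.2, 178.3] 3960 258 328 145 215 [0.53856316 0.23832868 0.05      ]
receiver 0.83 [43.4, 257.0] 10462 0 119 187 324 [0.53699178 0.02034519 0.05      ]
receiver 0.41 [294.7, 177.9] 3885 259 329 145 214 [0.53766382 0.23657662 0.05      ]
```

View pics/lid1.png

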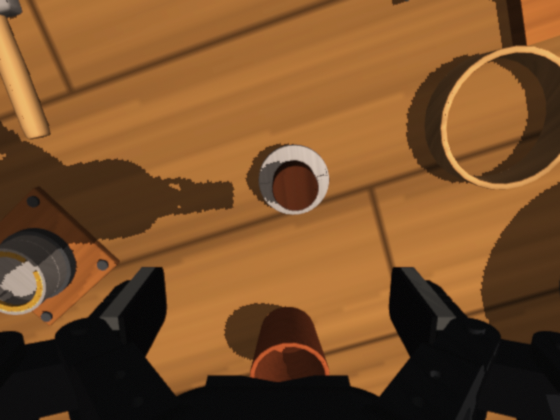

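>>> {"op": "drive_tool", "data": {
  "moves": [
    [[0, -0.96, 0, 0, 0, 0, -1], [0, -0.96, 0, 0, 0, 0, -1], [0, -0.96, 0, 0, 0, 0, -1], [0, -0.96, 0, 0, 0, 0, -1], [0, -0.96, 0, 0, 0, 0, -1], [0, -0.96, 0, 0, 0, 0, -1], [0, -0.96, 0, 0, 0, 0, -1], [0, -0.96, 0, 0, 0, 0, -1], [0, -0.96, 0, 0, 0, 0, -1], [0, -0.96, 0, 0, 0, 0, -1], [0, -0.96, 0, 0, 0, 0, -1], [0, -0.96, 0, 0, 0, 0, -1], [0, 0, 0, 0, 0, 0, -1]]
  ]
}}

```text
t: 4.97
eef_pos: [0.5451, -0.0113, 0.2183]
tool_rot: [[-0.951, 0.309, 0.0], [0.309, 0.951, 0.0], [-0.0, 0.0, -1.0]]
ft_force: [0.2, 0.8, 0.3]
finger_gap: 1.0
gripper_force: 0.0
```

```bash
python3 - <<'E'
from h import *
import json
def view(name):
    s=ctrl.sense(); i=optics.camera_info("wrist"); im=save("wrist",name)
    json.dump({**{k:np.array(v).tolist() for k,v in i.items()},"eef":np.array(s["eef_pos"]).tolist()},open(name+".json","w")); return s,i,im
s,i,im=view("rec1"); print(s["t"],s["eef_pos"],np.round(s["q"],3))
for l in("receiver",):
  for r in optics.outline_of("wrist",l)[:1]:
    m=r["mask"]; ys,xs=np.where(m); print(l,r["p"],r["at"],m.sum(),xs.min(),xs.max(),ys.min(),ys.max(),at_z("wrist",r["at"],.054,i))
    c=np.array(r["at"]).astype(int)
a=im[c[1]-75:c[1]+75,c[0]-75:c[0]+75]
l=cv2.imread("pics/lid1.png")[:,:,::-1][130:230,245:345]
cv2.imwrite("pics/c1.png",np.hstack([cv2.resize(a,(500,500),interpolation=cv2.INTER_CUBIC),cv2.copyMakeBorder(cv2.resize(l,(300,300),interpolation=cv2.INTER_CUBIC),0,200,0,0,cv2.BORDER_CONSTANT)])[:,:,::-1]); print("crop origin",c-75)
E
```

```text
4.975 [ 0.54509189 -0.01132911  0.21829512] [-0.148  0.256  1.631  0.     1.255 -1.405]
receiver 0.68 [273.5, 185.2] 12266 198 352 108 258 [ 0.53626167 -0.01128922  0.054     ]
crop origin [198 110]
```

View pics/c1.png

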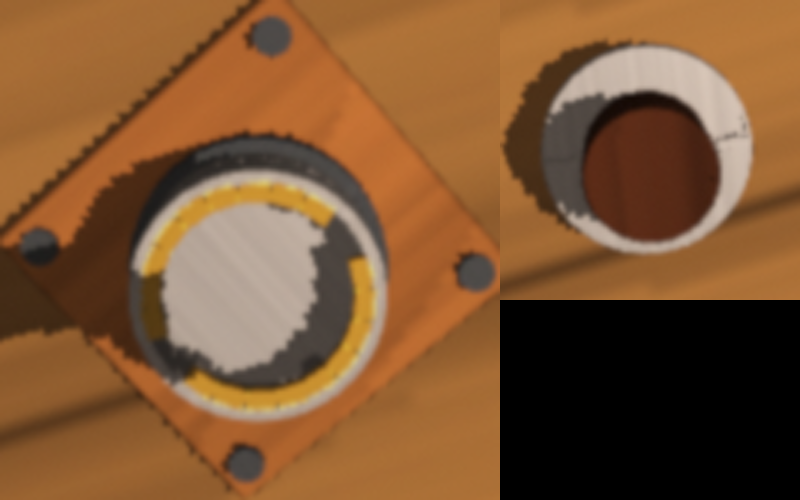

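```bash
cat >> h.py <<'E'
import json
def load(name):
    i=json.load(open(name+".json")); return i,cv2.imread(f"pics/{name}.png")
def rect(name,c,z,half=.04,n=480):
    i,im=load(name)
    g=np.array([[-1,1],[1,1],[1,-1],[-1,-1]])*half   # image: right=+x, up=+y
    src=np.float32([proj("w",[c[0]+a,c[1]+b,z],i) for a,b in g]); dst=np.float32([[0,0],[n,0],[n,n],[0,n]])
    return cv2.warpPerspective(im,cv2.getPerspectiveTransform(src,dst),(n,n),flags=cv2.INTER_CUBIC)
def view(name):
    s=ctrl.sense(); i=optics.camera_info("wrist"); im=save("wrist",name)
    json.dump({**{k:np.array(v).tolist() for k,v in i.items()},"eef":np.array(s["eef_pos"]).tolist()},open(name+".json","w")); return s,i,im
E
python3 - <<'E'
from h import *
i,im=load("rec1"); c=at_z("w",(275.4,198.2),.054,i); print("rec",c)
A=rect("rec1",c,.054); 
hsv=cv2.cvtColor(A,cv2.COLOR_BGR2HSV); y=((hsv[:,:,1]>150)&(hsv[:,:,0]>17)&(hsv[:,:,0]<32)).astype(np.uint8)
# yellow ring outer/inner fit
n,lab,st,cen=cv2.connectedComponentsWithStats(y); 
pts=np.argwhere(y)[:,::-1].astype(float)
sc=.08/480
from scipy.optimize import least_squares
cx=cy=240.
X=(pts[:,0]-240)*sc; Y=(240-pts[:,1])*sc; r=np.hypot(X,Y); ok=(r>.015)&(r<.034)
ang=np.degrees(np.arctan2(Y,X))[ok]%360
h,_=np.histogram(ang,bins=72,range=(0,360)); print("hist by 5deg",h.tolist())
i2,_=load("lid1"); d=at_z("w",(293.5,179.5),.0225,i2); print("lid disc",d)
p,q=at_z("w",(322.3,175.7),.023,i2),at_z("w",(265.7,183.3),.023,i2); print("ridge",p,q,(p+q)/2,np.degrees(np.arctan2(*(p-q)[1::-1])))
B=rect("lid1",d,.023)
for k in(A,B): cv2.circle(k,(240,240),180,(255,0,255),1); cv2.circle(k,(240,240),135,(255,0,255),1)
cv2.imwrite("pics/c2.png",cv2.resize(np.hstack([A,B]),(800,400)))
E
```

```text
rec [ 0.5465171  -0.01308925  0.054     ]
hist by 5deg [388, 347, 356, 356, 336, 335, 349, 344, 338, 340, 342, 364, 342, 323, 334, 311, 314, 293, 207, 0, 0, 0, 0, 6, 274, 289, 273, 282, 309, 317, 333, 288, 280, 269, 246, 268, 317, 290, 304, 310, 318, 280, 287, 292, 274, 280, 297, 291, 242, 213, 213, 276, 344, 281, 210, 2, 0, 0, 0, 0, 211, 348, 358, 397, 381, 402, 389, 407, 405, 390, 357, 345]
lid disc [0.54412486 0.23480712 0.0225    ]
ridge [0.54842758 0.25900999 0.023     ] [0.53985951 0.2113021  0.023     ] [0.54414354 0.23515604 0.023     ] 79.81854556354551
```

View pics/c2.png

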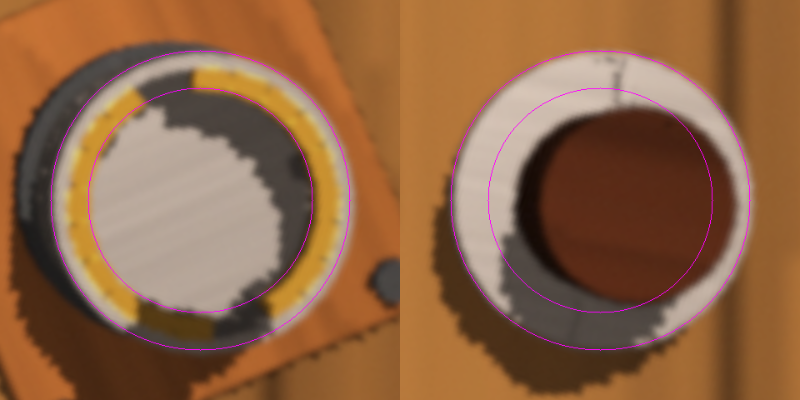

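>>> {"op": "drive_tool", "data": {
  "moves": [
    [[-0.05, -0.96, 0, 0, 0, 0, -1], [-0.05, -0.96, 0, 0, 0, 0, -1], [-0.05, -0.96, 0, 0, 0, 0, -1], [-0.05, -0.96, 0, 0, 0, 0, -1], [-0.05, -0.96, 0, 0, 0, 0, -1], [-0.05, -0.96, 0, 0, 0, 0, -1], [-0.05, -0.96, 0, 0, 0, 0, -1], [-0.05, -0.96, 0, 0, 0, 0, -1], [-0.05, -0.96, 0, 0, 0, 0, -1], [-0.05, -0.96, 0, 0, 0, 0, -1], [0, 0, 0, 0, 0, 0, -1]]
  ]
}}

```text
t: 6.45
eef_pos: [0.535, -0.2034, 0.2182]
tool_rot: [[-0.951, 0.309, 0.0], [0.309, 0.951, -0.0], [-0.0, -0.0, -1.0]]
ft_force: [-0.1, -0.0, -0.3]
finger_gap: 0.999
gripper_force: 0.0
```

```bash
python3 - <<'E'
from h import *
s,i,im=view("sec1"); print(s["t"],s["eef_pos"],np.round(s["q"],3))
r=optics.outline_of("wrist","section")[0]; m=r["mask"].astype(np.uint8); print(r["p"],r["at"],m.sum())
# section rim: fit circle at z=.0585: warp mask
ring=None
c=at_z("w",r["at"],.0585,i); print(c)
A=rect("sec1",c,.0585,.05,600)
hsv=cv2.cvtColor(A,cv2.COLOR_BGR2HSV); y=((hsv[:,:,1]>120)&(hsv[:,:,0]>17)&(hsv[:,:,0]<32)); 
print(y.sum())
cv2.imwrite("pics/c3.png",A)
E
```

```text
6.45 [ 0.53501973 -0.20342241  0.21824462] [-0.485  0.295  1.574  0.     1.272 -1.742]
0.79 [270.4, 193.1] 5120
[ 0.53036511 -0.20720575  0.0585    ]
23361
```

View pics/c3.png

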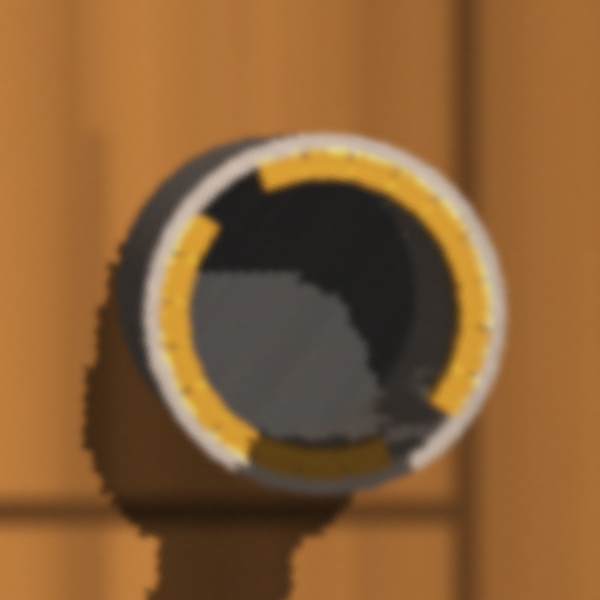

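>>> {"op": "drive_tool", "data": {
  "moves": [
    [[0, -0.3, -0.95, 0, 0, 0, -1], [0, 0, -0.95, 0, 0, 0, -1], [0, 0, -0.95, 0, 0, 0, -1], [0, 0, -0.95, 0, 0, 0, -1], [0, 0, -0.95, 0, 0, 0, -1], [0, 0, -0.95, 0, 0, 0, -1], [0, 0, -0.95, 0, 0, 0, -1], [0, 0, -0.95, 0, 0, 0, -1], [0, 0, -1, 0, 0, 0, -1], [0, 0, 0, 0, 0, 0, 1], [0, 0, 0, 0, 0, 0, 1], [0, 0, 0, 0, 0, 0, 1], [0, 0, 0, 0, 0, 0, 1]]
  ]
}}

```text
t: 8.18
eef_pos: [0.5353, -0.2077, 0.0469]
tool_rot: [[-0.952, 0.307, 0.001], [0.307, 0.952, 0.0], [-0.001, 0.0, -1.0]]
ft_force: [0.4, 0.3, 0.2]
finger_gap: 0.69
gripper_force: 64.8
```

>>> {"op": "drive_tool", "data": {
  "moves": [
    [[0, 0, 0, 0, 0, 0, -0.8], [0, 0, 0, 0, 0, 0, -0.8], [0, 0, 0, 0, 0, -1, -0.8], [0, 0, 0, 0, 0, -1, -0.8], [0, 0, 0, 0, 0, -1, -0.8], [0, 0, 0, 0, 0, -1, -0.8], [0, 0, 0, 0, 0, -1, -0.8], [0, 0, 0, 0, 0, -1, -0.8], [0, 0, 0, 0, 0, -1, -0.8], [0, 0, 0, 0, 0, -1, -0.8], [0, 0, 0, 0, 0, -1, -0.8], [0, 0, 0, 0, 0, -1, -0.8], [0, 0, 0, 0, 0, -1, -0.8], [0, 0, 0, 0, 0, 0, 1], [0, 0, 0, 0, 0, 0, 1], [0, 0, 0, 0, 0, 0, 1], [0, 0, 0, 0, 0, 0, 1]]
  ]
}}

```text
t: 10.3
eef_pos: [0.5354, -0.2081, 0.0469]
tool_rot: [[0.272, 0.962, 0.001], [0.962, -0.272, -0.001], [-0.0, 0.001, -1.0]]
ft_force: [0.1, 0.5, 5.3]
finger_gap: 0.692
gripper_force: 65.3
```

```bash
python3 - <<'E'
from h import *
s=ctrl.sense(); R=np.array(s["tool_rot"]); print(s["t"],s["eef_pos"],np.round(s["q"],3),np.degrees(np.arctan2(R[1,0],R[0,0])),np.degrees(np.arctan2(R[1,1],R[0,1])))
E
```

```text
10.3 [ 0.53539048 -0.20813225  0.04688882] [-0.492  0.465  1.792 -0.     0.884 -0.216] 74.18918876948321 -15.810789470683734
```

```bash
python3 - <<'E'
from h import *
from scipy.optimize import least_squares
for n,c,z in(("rec1",(.5465,-.0131),.054),("sec1",(.5346,-.2095),.0585)):
    A=rect(n,c,z,.04,800); hsv=cv2.cvtColor(A,cv2.COLOR_BGR2HSV); y=(hsv[:,:,1]>140)&(hsv[:,:,0]>17)&(hsv[:,:,0]<32)
    yy,xx=np.mgrid[:800,:800]; X=(xx-399.5)*1e-4; Y=(399.5-yy)*1e-4; ok=y&(np.hypot(X,Y)<.034)&(np.hypot(X,Y)>.018); X,Y=X[ok],Y[ok]
    a=np.degrees(np.arctan2(Y,X))%360; r=np.hypot(X,Y); P=[[],[]]; 
    for k in range(0,360,2):
        m=(a>=k)&(a<k+2)
        if m.sum()>40:
            for j,q in enumerate((3,97)):
                rr=np.percentile(r[m],q); t=np.radians(k+1); P[j].append((rr*np.cos(t),rr*np.sin(t)))
    for p in P:
        p=np.array(p); f=least_squares(lambda v:np.hypot(p[:,0]-v[0],p[:,1]-v[1])-v[2],[0,0,.025],loss="soft_l1",f_scale=2e-4); print(n,"offset mm",np.round(f.x*1e3,2),len(p))
    # refined slot edges about fitted centre
    X-=f.x[0];Y-=f.x[1]; a=np.sort(np.degrees(np.arctan2(Y,X))%360); r=np.hypot(X,Y)
    h,_=np.histogram(a,bins=360,range=(0,360)); on=h>np.median(h)*.5; e=np.where(on!=np.roll(on,1))[0]; print(e)
E
```

```text
rec1 offset mm [ 0.27 -0.81 22.75] 155
rec1 offset mm [ 0.68 -0.71 26.78] 155
[ 95 121 272 301]
sec1 offset mm [-0.42 -0.14 22.46] 155
sec1 offset mm [-0.16 -0.15 26.85] 155
[115 140 293 321]
```

>>> {"op": "drive_tool", "data": {
  "moves": [
    [[0, 0, 0.9, 0, 0, 0, 1], [0, 0, 0.9, 0, 0, 0, 1], [0, 0, 0.9, 0, 0, 0, 1], [0, 0, 0.9, 0, 0, 0, 1], [0.064, 0.98, 0, 0, 0, 0.68, 1], [0.064, 0.98, 0, 0, 0, 0.68, 1], [0.064, 0.98, 0, 0, 0, 0.68, 1], [0.064, 0.98, 0, 0, 0, 0.68, 1], [0.064, 0.98, 0, 0, 0, 0.68, 1], [0.064, 0.98, 0, 0, 0, 0.68, 1], [0.064, 0.98, 0, 0, 0, 0.68, 1], [0.064, 0.98, 0, 0, 0, 0.68, 1], [0.064, 0.98, 0, 0, 0, 0.68, 1], [0.064, 0.98, 0, 0, 0, 0.68, 1], [0, 0, 0, 0, 0, 0, 1], [0, 0, 0, 0, 0, 0, 1]]
  ]
}}

```text
t: 12.3
eef_pos: [0.5474, -0.0122, 0.1178]
tool_rot: [[-0.623, 0.782, -0.001], [0.782, 0.623, -0.0], [0.0, -0.001, -1.0]]
ft_force: [-1.1, 0.2, -3.0]
finger_gap: 0.692
gripper_force: 65.2
```

```bash
cat >> h.py <<'E'
def st():
    s=ctrl.sense(); R=np.array(s["tool_rot"]); print(s["t"],np.round(s["eef_pos"],4),"yaw",round(np.degrees(np.arctan2(R[1,1],R[0,1])),2),"q",np.round(s["q"],2),"F",np.round(s["ft_force"],1),"M",np.round(s["moment"],2))
E
python3 -c "
from h import *
st()"
```

```text
12.3 [ 0.5474 -0.0122  0.1178] yaw 38.51 q [-0.15  0.35  1.77 -0.    1.02 -0.82] F [-1.1  0.2 -3. ] M [-0.01 -0.05 -0.04]
```

>>> {"op": "drive_tool", "data": {
  "moves": [
    [[0.035, 0, -0.25, 0, 0, 0, 1], [0, 0, -0.25, 0, 0, 0, 1], [0, 0, -0.25, 0, 0, 0, 1], [0, 0, -0.25, 0, 0, 0, 1], [0, 0, -0.1, 0, 0, 0, 1], [0, 0, -0.1, 0, 0, 0, 1]]
  ]
}}

```text
t: 13.05
eef_pos: [0.5485, -0.0125, 0.0945]
tool_rot: [[-0.623, 0.782, -0.0], [0.782, 0.623, -0.001], [-0.001, -0.001, -1.0]]
ft_force: [-1.1, -2.9, 0.2]
finger_gap: 0.692
gripper_force: 65.5
```

```bash
python3 -c "
from h import *
st()"
```

```text
13.05 [ 0.5485 -0.0125  0.0945] yaw 38.56 q [-0.15  0.38  1.8  -0.    0.97 -0.82] F [-1.1 -2.9  0.2] M [-0.53  0.22 -0.03]
```

>>> {"op": "drive_tool", "data": {
  "moves": [
    [[0, -0.025, -0.1, 0, 0, 0, 1], [0, 0, -0.1, 0, 0, 0, 1], [0, 0, -0.1, 0, 0, 0, 1], [0, 0, -0.1, 0, 0, 0, 1], [0, 0, 0, 0, 0, 0, 1]]
  ]
}}

```text
t: 13.68
eef_pos: [0.5485, -0.0126, 0.0864]
tool_rot: [[-0.623, 0.782, 0.0], [0.782, 0.623, -0.0], [-0.0, -0.0, -1.0]]
ft_force: [-1.6, -4.5, 1.4]
finger_gap: 0.692
gripper_force: 65.6
```

```bash
python3 -c "
from h import *
st()"
```

```text
13.675 [ 0.5485 -0.0126  0.0864] yaw 38.55 q [-0.15  0.39  1.81 -0.    0.95 -0.82] F [-1.6 -4.5  1.4] M [-0.65  0.38 -0.03]
```

>>> {"op": "drive_tool", "data": {
  "moves": [
    [[0, -0.025, -0.04, 0, 0, 0, 1], [0, -0.02, 0, 0, 0, -0.3, 1], [0, 0, 0, 0, 0, -0.8, 1], [0, 0, 0, 0, 0, -0.8, 1], [0, 0, 0, 0, 0, -0.8, 1], [0, 0, 0, 0, 0, -0.8, 1], [0, 0, 0, 0, 0, 0, 1]]
  ]
}}

```text
t: 14.55
eef_pos: [0.549, -0.0132, 0.0864]
tool_rot: [[-0.182, 0.983, 0.001], [0.983, 0.182, 0.0], [-0.0, 0.001, -1.0]]
ft_force: [-1.7, -3.3, 6.1]
finger_gap: 0.692
gripper_force: 66.1
```

```bash
python3 -c "
from h import *
st()"
```

```text
14.55 [ 0.549  -0.0132  0.0864] yaw 10.48 q [-0.15  0.39  1.81  0.    0.95 -0.33] F [-1.7 -3.3  6.1] M [-0.55  0.54 -0.16]
```

>>> {"op": "drive_tool", "data": {
  "moves": [
    [[0, 0, 0, 0, 0, -0.8, 1], [0, 0, 0, 0, 0, -0.8, 1], [0, 0, 0, 0, 0, -0.8, 1], [0, 0, 0, 0, 0, -0.8, 1], [0, 0, 0, 0, 0, -0.8, 1], [0, 0, 0, 0, 0, -0.8, 1], [0, 0, 0, 0, 0, -0.3, 1], [0, 0, 0, 0, 0, -0.3, 1], [0, 0, 0, 0, 0, -0.3, 1], [0, 0, 0, 0, 0, -0.3, 1], [0, 0, 0, 0, 0, 0, 1]]
  ]
}}

```text
t: 15.92
eef_pos: [0.5485, -0.0129, 0.0864]
tool_rot: [[0.608, 0.794, 0.0], [0.794, -0.608, 0.0], [0.001, 0.0, -1.0]]
ft_force: [-2.9, -2.1, 8.7]
finger_gap: 0.693
gripper_force: 66.2
```

```bash
python3 -c "
from h import *
st()"
```

```text
15.925 [ 0.5485 -0.0129  0.0864] yaw -37.47 q [-0.15  0.39  1.81  0.    0.95  0.5 ] F [-2.9 -2.1  8.7] M [-0.3   0.61 -0.02]
```

>>> {"op": "drive_tool", "data": {
  "moves": [
    [[0, 0, 0, 0, 0, -0.25, 1], [0, 0, 0, 0, 0, -0.25, 1], [0, 0, 0, 0, 0, 0, 1]]
  ]
}}

```text
t: 16.3
eef_pos: [0.5487, -0.0134, 0.0864]
tool_rot: [[0.66, 0.751, 0.001], [0.751, -0.66, -0.001], [-0.0, 0.001, -1.0]]
ft_force: [-3.0, -3.4, 6.1]
finger_gap: 0.692
gripper_force: 66.1
```

```bash
python3 -c "
from h import *
st()"
```

```text
16.3 [ 0.5487 -0.0134  0.0864] yaw -41.3 q [-0.15  0.39  1.81 -0.    0.95  0.57] F [-3.  -3.4  6.1] M [-0.45  0.59  0.72]
```

>>> {"op": "drive_tool", "data": {
  "moves": [
    [[0, 0, 0, 0, 0, -0.2, 1], [0, 0, 0, 0, 0, 0, 1]]
  ]
}}

```text
t: 16.55
eef_pos: [0.5487, -0.0125, 0.0864]
tool_rot: [[0.684, 0.73, 0.001], [0.73, -0.684, 0.001], [0.002, -0.0, -1.0]]
ft_force: [-3.4, -0.9, 5.9]
finger_gap: 0.69
gripper_force: 66.2
```

```bash
python3 -c "
from h import *
st()"
```

```text
16.55 [ 0.5487 -0.0125  0.0864] yaw -43.14 q [-0.15  0.39  1.81  0.    0.95  0.6 ] F [-3.4 -0.9  5.9] M [-0.22  0.5  -0.28]
```

>>> {"op": "drive_tool", "data": {
  "moves": [
    [[0, 0, 0, 0, 0, -0.25, 1], [0, 0, 0, 0, 0, -0.25, 1]]
  ]
}}

```text
t: 16.8
eef_pos: [0.5483, -0.0122, 0.0864]
tool_rot: [[0.727, 0.687, 0.0], [0.687, -0.727, 0.0], [0.0, -0.0, -1.0]]
ft_force: [-3.3, 2.0, 7.7]
finger_gap: 0.689
gripper_force: 66.5
```

```bash
python3 -c "
from h import *
st()"
```

```text
16.8 [ 0.5483 -0.0122  0.0864] yaw -46.61 q [-0.15  0.39  1.81  0.    0.95  0.66] F [-3.3  2.   7.7] M [0.52 0.56 2.43]
```

>>> {"op": "drive_tool", "data": {
  "moves": [
    [[0, 0, 0, 0, 0, 0, -0.9], [0, 0, 0, 0, 0, 0, -0.9], [0, 0, 0.9, 0, 0, 0, -1], [0, 0, 0.9, 0, 0, 0, -1], [0, 0, 0.9, 0, 0, 0, -1], [0, 0, 0.9, 0, 0, 0, -1], [0, 0, 0.9, 0, 0, 0, -1], [0, 0, 0.9, 0, 0, 0, -1], [0, 0, 0.9, 0, 0, 0, -1], [0, 0, 0.9, 0, 0, 0, -1], [0, 0, 0.9, 0, 0, 0, -1], [0, 0, 0, 0, 0, 0, -1]]
  ]
}}

```text
t: 18.3
eef_pos: [0.5497, -0.0133, 0.2487]
tool_rot: [[0.732, 0.681, 0.004], [0.681, -0.732, 0.0], [0.003, 0.002, -1.0]]
ft_force: [0.6, -0.6, 0.0]
finger_gap: 1.0
gripper_force: 0.0
```

```bash
python3 - <<'E'
from h import *
st(); view("sec2"); A=rect("sec2",(.5485,-.0127),.098,.05,500); cv2.imwrite("pics/c4.png",A)
E
```

```text
18.3 [ 0.5497 -0.0133  0.2487] yaw -47.09 q [-0.15  0.24  1.57  0.    1.32  0.67] F [ 0.6 -0.6  0. ] M [-0.05 -0.04  0.03]
```

View pics/c4.png

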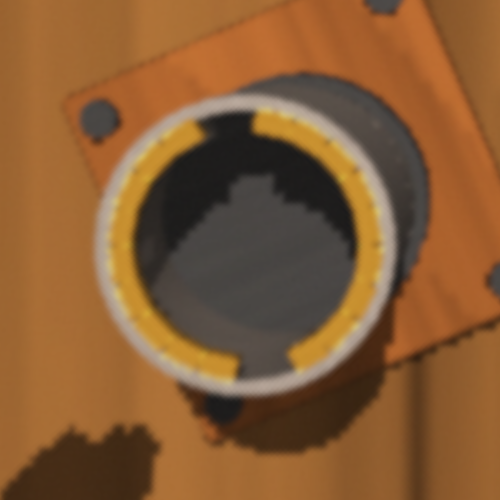

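```bash
python3 - <<'E'
from h import *
def slots(n,c,z):
    A=rect(n,c,z,.04,800); hsv=cv2.cvtColor(A,cv2.COLOR_BGR2HSV); y=(hsv[:,:,1]>140)&(hsv[:,:,0]>17)&(hsv[:,:,0]<32)
    yy,xx=np.mgrid[:800,:800]; X=(xx-399.5)*1e-4; Y=(399.5-yy)*1e-4; r=np.hypot(X,Y); ok=y&(r<.0272)&(r>.022)
    h,_=np.histogram(np.degrees(np.arctan2(Y,X))[ok]%360,bins=720,range=(0,360)); on=h>np.median(h)*.5; print(n,np.where(on!=np.roll(on,1))[0]/2)
slots("sec2",(.5477,-.0115),.098); slots("rec1",(.547,-.0139),.054); slots("sec1",(.5343,-.2097),.0585)
# plate edge directions at plate top, via line segments on rectified image
for n,c in(("rec1",(.547,-.0139)),("sec2",(.5485,-.0127))):
    A=rect(n,c,.012,.085,850); g=cv2.GaussianBlur(cv2.cvtColor(A,cv2.COLOR_BGR2HSV)[:,:,0],(5,5),0)
    L=cv2.createLineSegmentDetector().detect(cv2.cvtColor(A,cv2.COLOR_BGR2GRAY))[0][:,0]
    ln=np.hypot(L[:,2]-L[:,0],L[:,3]-L[:,1])
    for l in L[ln>150]: 
        a=np.degrees(np.arctan2(-(l[3]-l[1]),l[2]-l[0]))%90; print(n,np.round(l),round(a,1))
E
```

```text
sec2 [ 86.5 112.  265.5 291.5]
rec1 [ 94.5 120.  272.5 301.5]
sec1 [115.  139.5 293.5 321. ]
rec1 [253. 542. 258. 386.] 88.2
rec1 [104. 303. 294. 741.] 23.5
```

>>> {"op": "drive_tool", "data": {
  "moves": [
    [[-0.016, 0.96, 0, 0, 0, 0, -1], [-0.016, 0.96, 0, 0, 0, 0, -1], [-0.016, 0.96, 0, 0, 0, 0, -1], [-0.016, 0.96, -0.2, 0, 0, 0, -1], [-0.016, 0.96, -0.4, 0, 0, 0, -1], [-0.016, 0.96, -0.6, 0, 0, 0, -1], [-0.016, 0.96, -0.6, 0, 0, 0, -1], [-0.016, 0.96, -0.6, 0, 0, 0, -1], [-0.016, 0.96, -0.6, 0, 0, 0, -1], [-0.016, 0.96, -0.7, 0, 0, 0, -1], [-0.016, 0.96, -0.7, 0, 0, 0, -1], [-0.016, 0.96, -0.7, 0, 0, 0, -1], [-0.016, 0.96, -0.7, 0, 0, 0, -1], [0, 0, 0, 0, 0, 0, -1], [0, 0, 0, 0, 0, 0, -1]]
  ]
}}

```text
t: 20.23
eef_pos: [0.5446, 0.2362, 0.1317]
tool_rot: [[0.732, 0.681, 0.0], [0.681, -0.732, -0.001], [-0.0, 0.001, -1.0]]
ft_force: [-0.2, 0.0, 0.1]
finger_gap: 0.997
gripper_force: 0.0
```

```bash
python3 - <<'E'
from h import *
st(); view("lid2"); A=rect("lid2",(.5452,.2366),.0235,.036,540); 
for a in (76,80,84):
    t=np.radians(a)
    for s in(1,-1): cv2.line(A,tuple(int(v) for v in(270+s*226*np.cos(t),270-s*226*np.sin(t))),tuple(int(v) for v in(270+s*240*np.cos(t),270-s*240*np.sin(t))),(255,0,255),1)
cv2.circle(A,(270,270),225,(255,0,255),1)
cv2.imwrite("pics/c5.png",A)
E
```

```text
20.225 [0.5446 0.2362 0.1317] yaw -47.04 q [ 0.29  0.4   1.65 -0.    1.09  1.11] F [-0.2  0.   0.1] M [-0.01 -0.   -0.06]
```

View pics/c5.png

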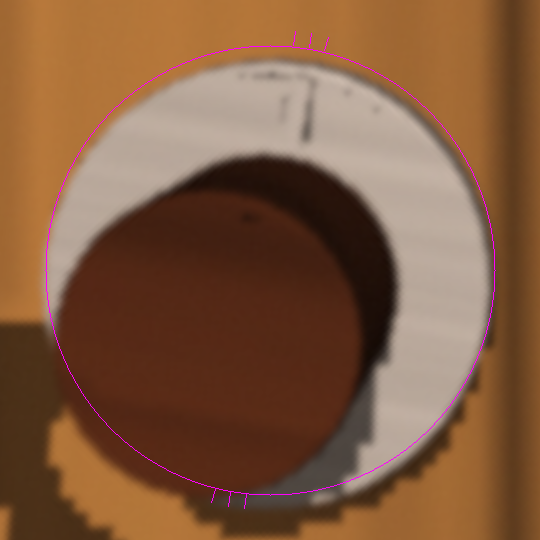

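>>> {"op": "drive_tool", "data": {
  "moves": [
    [[0.03, -0.03, -0.98, 0, 0, 0, -1], [0, 0, -0.98, 0, 0, 0, -1], [0, 0, -0.98, 0, 0, 0, -1], [0, 0, -0.96, 0, 0, 0, -1], [0, 0, 0, 0, 0, 0, 1], [0, 0, 0, 0, 0, 0, 1], [0, 0, 0, 0, 0, 0, 1], [0, 0, 0, 0, 0, 0, 1], [0, 0, 0, 0, 0, 0, 1], [0, 0, 0, 0, 0, 0, 1]]
  ]
}}

```text
t: 21.52
eef_pos: [0.546, 0.2357, 0.055]
tool_rot: [[0.732, 0.681, 0.003], [0.681, -0.732, 0.0], [0.002, 0.002, -1.0]]
ft_force: [0.1, -1.6, 7.1]
finger_gap: 0.397
gripper_force: 59.8
```

```bash
python3 -c "
from h import *
st()"
```

```text
21.525 [0.546  0.2357 0.055 ] yaw -47.05 q [ 0.29  0.48  1.74 -0.    0.92  1.11] F [ 0.1 -1.6  7.1] M [-0.23  0.09  0.01]
```

>>> {"op": "drive_tool", "data": {
  "moves": [
    [[0, 0, 0, 0, 0, 0, -0.3], [0, 0, 0.1, 0, 0, 0, -0.3], [0, 0, 0, 0, 0, 1, -0.3], [0, 0, 0, 0, 0, 1, -0.3], [0, 0, 0, 0, 0, 1, -0.3], [0, 0, 0, 0, 0, 1, -0.3], [0, 0, 0, 0, 0, 1, -0.3], [0, 0, 0, 0, 0, 1, -0.3], [0, 0, 0, 0, 0, 1, -0.3], [0, 0, 0, 0, 0, 1, -0.3], [0, 0, 0, 0, 0, 1, -0.3], [0, 0, 0, 0, 0, 1, -0.3], [0, 0, 0, 0, 0, 1, -0.3], [0, 0, 0, 0, 0, 0, 1], [0, 0, 0, 0, 0, 0, 1], [0, 0, 0, 0, 0, 0, 1], [0, 0, 0, 0, 0, 0, 1]]
  ]
}}

```text
t: 23.65
eef_pos: [0.5447, 0.2356, 0.0557]
tool_rot: [[-0.655, 0.756, -0.0], [0.756, 0.655, -0.0], [0.0, -0.0, -1.0]]
ft_force: [-1.4, -0.6, 3.0]
finger_gap: 0.399
gripper_force: 60.0
```

```bash
python3 -c "
from h import *
st()"
```

```text
23.65 [0.5447 0.2356 0.0557] yaw 40.9 q [ 0.29  0.48  1.74  0.    0.93 -0.42] F [-1.4 -0.6  3. ] M [-0.11  0.22 -0.02]
```

>>> {"op": "drive_tool", "data": {
  "moves": [
    [[0, 0, 0.97, 0, 0, 0, 1], [0, 0, 0.97, 0, 0, 0, 1], [0, 0, 0.97, 0, 0, 0, 1], [0, 0, 0.97, 0, 0, 0, 1], [0, 0, 0.97, 0, 0, 0, 1], [0, 0, 0.97, 0, 0, 0, 1], [0.015, -0.955, 0, 0, 0, 0.174, 1], [0.015, -0.955, 0, 0, 0, 0.174, 1], [0.015, -0.955, 0, 0, 0, 0.174, 1], [0.015, -0.955, 0, 0, 0, 0.174, 1], [0.015, -0.955, 0, 0, 0, 0.174, 1], [0.015, -0.955, 0, 0, 0, 0.174, 1], [0.015, -0.955, 0, 0, 0, 0.174, 1], [0.015, -0.955, 0, 0, 0, 0.174, 1], [0.015, -0.955, 0, 0, 0, 0.174, 1], [0.015, -0.955, 0, 0, 0, 0.174, 1], [0.015, -0.955, 0, 0, 0, 0.174, 1], [0.015, -0.955, 0, 0, 0, 0.174, 1], [0.015, -0.955, 0, 0, 0, 0.174, 1], [0, 0, 0, 0, 0, 0, 1]]
  ]
}}

```text
t: 26.15
eef_pos: [0.5488, -0.0135, 0.1712]
tool_rot: [[-0.856, 0.517, -0.001], [0.517, 0.856, 0.0], [0.001, -0.0, -1.0]]
ft_force: [-0.6, 0.8, -1.6]
finger_gap: 0.402
gripper_force: 60.2
```

```bash
python3 -c "
from h import *
st()"
```

```text
26.15 [ 0.5488 -0.0135  0.1712] yaw 58.89 q [-0.15  0.3   1.69  0.    1.15 -1.18] F [-0.6  0.8 -1.6] M [ 0.03 -0.02  0.  ]
```

Yaw +18.0 as wanted; descend to just under riding height (0.1487).

>>> {"op": "drive_tool", "data": {
  "moves": [
    [[-0.01, 0.025, -0.3, 0, 0, 0, 1], [0, 0, -0.3, 0, 0, 0, 1], [0, 0, -0.3, 0, 0, 0, 1], [0, 0, -0.15, 0, 0, 0, 1], [0, 0, -0.1, 0, 0, 0, 1], [0, 0, -0.1, 0, 0, 0, 1], [0, 0, 0, 0, 0, 0, 1]]
  ]
}}

```text
t: 27.02
eef_pos: [0.5483, -0.0121, 0.1468]
tool_rot: [[-0.857, 0.515, -0.001], [0.515, 0.857, 0.0], [0.001, -0.0, -1.0]]
ft_force: [-0.8, -0.5, -2.8]
finger_gap: 0.396
gripper_force: 60.2
```

```bash
python3 -c "
from h import *
st()"
```

```text
27.025 [ 0.5483 -0.0121  0.1468] yaw 59.03 q [-0.15  0.32  1.73 -0.    1.09 -1.18] F [-0.8 -0.5 -2.8] M [-0.03  0.15  0.01]
```

Below the riding height without force: the lugs are in the slots. Down the rest.

>>> {"op": "drive_tool", "data": {
  "moves": [
    [[0, -0.02, -0.1, 0, 0, 0, 1], [0, 0, -0.1, 0, 0, 0, 1], [0, 0, -0.1, 0, 0, 0, 1], [0, 0, -0.1, 0, 0, 0, 1], [0, 0, 0, 0, 0, 0, 1]]
  ]
}}

```text
t: 27.65
eef_pos: [0.5487, -0.0122, 0.1393]
tool_rot: [[-0.857, 0.515, 0.0], [0.515, 0.857, 0.001], [-0.0, 0.001, -1.0]]
ft_force: [-2.0, 2.1, 1.7]
finger_gap: 0.398
gripper_force: 60.5
```

```bash
python3 -c "
from h import *
st()"
```

```text
27.65 [ 0.5487 -0.0122  0.1393] yaw 59.02 q [-0.15  0.33  1.74  0.    1.07 -1.18] F [-2.   2.1  1.7] M [ 0.51  0.29 -0.07]
```

>>> {"op": "drive_tool", "data": {
  "moves": [
    [[0, 0, -0.04, 0, 0, 0, 1], [0, 0, 0, 0, 0, -0.3, 1], [0, 0, 0, 0, 0, -0.8, 1], [0, 0, 0, 0, 0, -0.8, 1], [0, 0, 0, 0, 0, -0.8, 1], [0, 0, 0, 0, 0, -0.8, 1], [0, 0, 0, 0, 0, -0.8, 1], [0, 0, 0, 0, 0, -0.8, 1], [0, 0, 0, 0, 0, -0.8, 1], [0, 0, 0, 0, 0, -0.8, 1], [0, 0, 0, 0, 0, -0.8, 1], [0, 0, 0, 0, 0, -0.8, 1], [0, 0, 0, 0, 0, -0.3, 1], [0, 0, 0, 0, 0, 0, 1]]
  ]
}}

```text
t: 29.4
eef_pos: [0.5503, -0.0118, 0.1391]
tool_rot: [[0.169, 0.986, 0.004], [0.986, -0.169, 0.001], [0.002, 0.004, -1.0]]
ft_force: [0.7, 4.4, 5.3]
finger_gap: 0.396
gripper_force: 60.9
```

```bash
python3 -c "
from h import *
st()"
```

```text
29.4 [ 0.5503 -0.0118  0.1391] yaw -9.75 q [-0.15  0.33  1.74  0.    1.07  0.02] F [0.7 4.4 5.3] M [ 0.89 -0.24  0.02]
```

>>> {"op": "drive_tool", "data": {
  "moves": [
    [[0, 0, 0, 0, 0, -0.25, 1], [0, 0, 0, 0, 0, -0.25, 1], [0, 0, 0, 0, 0, -0.25, 1], [0, 0, 0, 0, 0, -0.25, 1], [0, 0, 0, 0, 0, 0, 1]]
  ]
}}

```text
t: 30.02
eef_pos: [0.5502, -0.011, 0.1392]
tool_rot: [[0.304, 0.953, 0.004], [0.953, -0.304, 0.003], [0.004, 0.003, -1.0]]
ft_force: [1.1, 7.3, 5.3]
finger_gap: 0.397
gripper_force: 61.0
```

```bash
python3 -c "
from h import *
st()"
```

```text
30.025 [ 0.5502 -0.011   0.1392] yaw -17.72 q [-0.15  0.33  1.74  0.    1.07  0.16] F [1.1 7.3 5.3] M [ 1.3  -0.24  0.41]
```

>>> {"op": "drive_tool", "data": {
  "moves": [
    [[0, 0.04, 0, 0, 0, -0.2, 1], [0, 0, 0, 0, 0, -0.25, 1], [0, 0, 0, 0, 0, -0.25, 1]]
  ]
}}

```text
t: 30.4
eef_pos: [0.5499, -0.0109, 0.1392]
tool_rot: [[0.394, 0.919, 0.003], [0.919, -0.394, 0.0], [0.002, 0.003, -1.0]]
ft_force: [-1.0, 2.9, 5.3]
finger_gap: 0.396
gripper_force: 60.7
```

```bash
python3 -c "
from h import *
st()"
```

```text
30.4 [ 0.5499 -0.0109  0.1392] yaw -23.18 q [-0.15  0.33  1.74  0.    1.07  0.26] F [-1.   2.9  5.3] M [0.36 0.19 0.46]
```

>>> {"op": "drive_tool", "data": {
  "moves": [
    [[0, 0, 0, 0, 0, -0.25, 1], [0, 0, 0, 0, 0, -0.25, 1], [0, 0, 0, 0, 0, -0.25, 1]]
  ]
}}

```text
t: 30.78
eef_pos: [0.549, -0.0124, 0.139]
tool_rot: [[0.488, 0.873, 0.001], [0.873, -0.488, -0.003], [-0.002, 0.002, -1.0]]
ft_force: [-1.5, 1.6, 6.9]
finger_gap: 0.399
gripper_force: 61.0
```

```bash
python3 -c "
from h import *
st()"
```

```text
30.775 [ 0.549  -0.0124  0.139 ] yaw -29.19 q [-0.15  0.33  1.74 -0.    1.07  0.36] F [-1.5  1.6  6.9] M [0.17 0.27 0.84]
```

>>> {"op": "drive_tool", "data": {
  "moves": [
    [[0, 0, 0, 0, 0, -0.2, 1], [0, 0, 0, 0, 0, 0, -0.5], [0, 0, 0, 0, 0, 0, -1], [0, 0, 0, 0, 0, 0, -1], [0, 0, 0.9, 0, 0, 0, -1], [0, 0, 0.9, 0, 0, 0, -1], [0, 0, 0.9, 0, 0, 0, -1], [0, 0, 0.9, 0, 0, 0, -1], [0, 0, 0.9, 0, 0, 0, -1], [0, 0, 0, 0, 0, 0, -1]]
  ]
}}

```text
t: 32.02
eef_pos: [0.5496, -0.012, 0.2293]
tool_rot: [[0.515, 0.857, 0.003], [0.857, -0.515, -0.001], [0.001, 0.003, -1.0]]
ft_force: [0.3, 1.1, 1.0]
finger_gap: 1.001
gripper_force: 0.0
```

```bash
python3 - <<'E'
from h import *
st(); view("lid3"); A=rect("lid3",(.5486,-.0128),.107,.036,540); 
for a in (20,24,28):
    t=np.radians(a)
    for s in(1,-1): cv2.line(A,tuple(int(v) for v in(270+s*226*np.cos(t),270-s*226*np.sin(t))),tuple(int(v) for v in(270+s*240*np.cos(t),270-s*240*np.sin(t))),(255,0,255),1)
cv2.circle(A,(270,270),225,(255,0,255),1)
cv2.imwrite("pics/c6.png",A)
E
```

```text
32.025 [ 0.5496 -0.012   0.2293] yaw -30.96 q [-0.15  0.25  1.61 -0.    1.28  0.39] F [0.3 1.1 1. ] M [-0.01  0.01 -0.04]
```

View pics/c6.png

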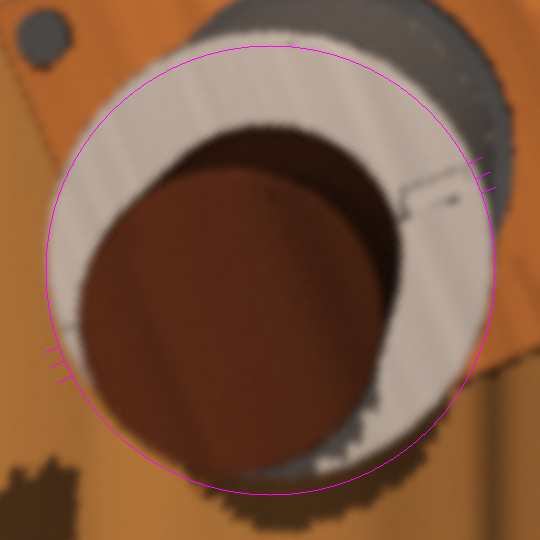

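```bash
python3 - <<'E'
from h import *
optics.get_image("scene")
for l in("pot","glaze_jar","bowl"): print(l,np.round(optics.outline_of("scene",l)[0]["at"],1))
ctrl.job_done(); print(ctrl.sense()["t"])
E
```

```text
pot [378.1 262.9]
glaze_jar [156.8 259.1]
bowl [270.5 292.3]
the job is handed in; nothing more can be done
the job is handed in; nothing more can be done
```

The sieve section and then the lid are seated on the receiver and turned clockwise to their stops. A final camera check found the pot, jar and bowl where they were, and the job was handed in at about 32 s.

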